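# Tighten the filter cell in its pillar clamp with the ratcheting clamping lever

### The arm

A 6-joint arm with a two-finger parallel gripper is mounted at the origin on the work surface. World frame = base frame: x ahead of the robot, y to its left, z up, the work surface at z = 0. Lengths are in m, angles in degrees, forces in N, time in s.
With the tool pointing down it reaches from about 0.325 to 0.9 m from the base axis. Payload 3.5 kg.
Tool frame: the origin (TCP) lies at the very end of the fingers, on their centre line; the grasp point (between the pads) lies 19 mm behind it (arm.grip_depth is the distance from the TCP to the grasp point, in m); z points along the fingers, y is the direction in which the jaws open and shut (so a half turn about z gives the same grasp; the last joint's range is limited). The gripper opens to 85 mm and grips with 20 to 120 N. Pads are 22 mm wide; open, the fingers measure 114 mm over their backs; the gripper's body (76 mm by 85 mm) begins 54 mm behind the grasp point. The pads swing forward as they close: fully open they stand 13 mm farther back than shut.
Start: joints at [-5.924, 15.837, -1.513, 72.651, 0, 84.076], TCP at [0.625, -0, 0.231] pointing down, gripper open.
Joint ranges: [-178.77, 178.77], [-48.84, 107.48], [-61.69, 71.31], [-111.58, 123.2], [-90, 87.43], [-180, 180]. Speed limits (degrees/s): [147.25, 147.25, 180, 180, 180, 180].

### API

Orientations are given as [roll, pitch, yaw] about the fixed x, y, z axes, in that order (R = Rz(yaw) Ry(pitch) Rx(roll)).
In Python, from rig import arm gives the robot as it stands. The module is installed in compiled form; this text tells all that it offers.
- The arm moves only by the tool move_arm, never from a script. Its argument "plan" is a list of rows, each a list of 5 numbers: the shift along the tool's x, y, z in mm, then the turn about the tool's z in degrees, then the closure in counts, from 0 (fully open) to 255 (shut). A call has 1 to 12 rows; each row shifts and turns the commanded pose from where the row before left it, along the tool's axes as they then stand; what a row does not reach is not made up. A row lasts 1/12 s, in which the tool goes at most 41.7 mm and 7.16 degrees, less where a joint would pass 70% of its speed; a pose out of reach is approached as far as the arm can. A call with a gripper value outside its range is refused whole. The fingers move at their own pace and stop on an object; "newtons" is the grip in N (left out, the last holds). Time passes only in rows, so rows that do not move let the fingers close. It gives the time, the measured TCP pose, the force and the opening at its end, in the units of the state.
- arm.get_state(): the state, without advancing time (a new reading comes with each control period).
- arm.grab_frame(name): name is "scene" or "side" or "wrist"; returns a dict with "color" (420x560x3 uint8, red, green, blue), "K" (3x3 intrinsics, pixels), "rvec" (rotation vector, rad) and "tvec" (3), from world to camera coordinates, as OpenCV has them. Camera axes: x right, y down, z forward; pixel columns grow to the right and rows downward; lengths in m; the calibration is good to about 2 mm. The wrist camera is an equidistant fisheye: a pixel r from the principal point sees the ray r / f radians off the axis. A picture is of the moment at which its call begins. There is no depth.
- arm.finish_job(): hands the job in, once; it reports no verdict.
The state is a dict: "clock": time; "qpos": joint angles; "joint_vel": joint speeds; "joint_torque": joint torques, N m; "tcp_pos": TCP position; "tool_rot": TCP orientation; "ft_force": force on the tool from outside, world axes, zero at the start; "ft_torque": the same for the moment, N m; "width": opening from 0.0 (shut) to 1.0 (fully open).
Only numpy, scipy, OpenCV 4.12 (cv2) and the standard library are available. Lean on these libraries where they do the work, as an engineer would, in place of code of your own. Each camera call takes 0.05 s, during which the arm holds its last target.

### The job

Clamp the steel filter cell hand-tight in its three-pillar clamp with the black clamping lever: turn the lever clockwise (seen from above), and each time it comes up to a pillar lift it straight up off its serrations, swing it back, let it drop in again and turn on. Stop when the lever needs a firm push of about 7 N at its grip, without crushing the cell or ramming the lever into a pillar; leave the lever dropped fully into its serrations, let go of it, and leave the glassware and bottles round about where they stand.

Things in the scene. Friction and masses are not known exactly. Their poses are not given: they have to be found in the camera images.
- clamp: Fixed filter clamp: grey round base (156 mm across, 20 mm high), three steel pillars, aluminium three-armed spider (top at 129 mm); a vertical spindle in its centre carries a pressure foot below and a black clamping lever above. Origin: spindle axis at the table, z up. Its -x axis looks out through the middle of the gap between the two pillars where the lever works.
- pillars: The three pillars as one part, same origin and axes as the clamp: each 12 mm thick, top at 190 mm, 52 mm from the spindle axis, at 0 and +-120 degrees from the clamp's +x. They stand higher than the lever even when it is lifted, so it cannot pass them.
- lever_axis (a point): Point on the spindle axis of the clamp, 179 mm above the table.
- lever_grip (a point): Middle of the lever's grip (moves with it), 90 mm from the spindle axis, 179 mm above the table when seated with the spindle up. The grip is a bar 15 mm wide (tangentially), 18 mm high, 66 mm long along the lever, rising 6 degrees outwards; outer end 119 mm from the axis. Inwards of it the arm (13 mm wide) slopes down to a hub 37 mm across. Free space beside and below the grip.
- handle: The moving black lever as a solid (hub, arm and grip); its origin is on the spindle axis at table height (plus its lift, minus the spindle's travel), its -x axis points along the arm, out to the grip.
- lever_turn (a joint): Angle of the lever about the spindle axis, rad. 0 = arm along the clamp's -x axis; grows clockwise seen from above, which is the tightening direction. The arm meets a pillar at +0.80 and at -0.80. Seated, the lever turns the spindle with it, either way; lifted off, it swings free and the spindle stays. It starts between -0.15 and 0.6; usually two back-swings are needed.
- lever_lift (a joint): Height of the lever above its seated place, m: 0 = dropped fully into the serrations, 0.011 = lifted as far as it goes; clear of them above 0.008. A spring pulls it down (with its weight 7 N at the bottom, 10 N at the top). 16 teeth: it drops in every 0.39 rad; in between it stands on the tooth tips at up to 0.008 until it is turned a little either way.
- foot: Rubber-faced steel foot, 36 mm across, under the spindle, at first 4 to 6 mm above the cell. Spindle, foot and lever go down 3.8 mm per rad of clockwise turn and stay where left. Push at the grip while turning: 4 N free, rising within half a rad once the foot bears; 6 to 8 N clamps well, under 5 is loose, over 10 crushes. Held still it reads 1 to 2 N less. Origin near table height.
- cell: Round stainless filter cell, 74 mm across, 48 mm high, loose, standing on a white support disc between the pillars under the foot. Origin: centre of its underside.
- beaker_low: Bystander: glass beaker, 68 mm across, 85 mm high. Origin: centre of its underside.
- wash_bottle: Bystander: white wash bottle with a red cap and bent spout, 64 mm across, 190 mm high. Origin: centre of its underside.
- sample_amber: Bystander: amber glass sample bottle, 56 mm across, 115 mm high. Origin: centre of its underside.
- sample_jar: Bystander: glass jar with a white lid, 60 mm across, 75 mm high. Origin: centre of its underside.
- stopper: Bystander: loose black rubber stopper, 38 mm across, 26 mm high. Origin: centre of its underside.

How it is judged (in metres and radians):
On the way, in this order (a step that is already met when the one before it is completed fails the run):
1. the lever is lifted clear of its serrations by the gripper (value of joint lever_lift above 0.008 m and contact force between the fingers and handle above 1 N), for 0.1 s.
2. the foot presses on the cell with more than 30 N, the lever dropped in (contact force between foot and cell above 30 N and value of joint lever_lift below 0.0025 m), for 0.2 s.
At the end, for the whole second after the job is handed in: The foot presses on the filter cell with 30 to 130 N (reached by a push of about 5 to 9 N at the grip), the lever sits in its serrations (lift under 2.5 mm), is not jammed against a pillar (under 5 N), and the cell stands centred under the spindle within 6 mm; the robot has let go (all of step 2 and contact force between foot and cell below 130 N and horizontal distance between cell and clamp below 0.006 m and contact force between handle and pillars below 5 N); the robot touches nothing.
It fails at once if the cell is crushed: the foot presses with more than 160 N (contact force between foot and cell above 160 N).
It fails at once if the lever is rammed against a pillar with more than 30 N (contact force between handle and pillars above 30 N).
It fails at once if a bystander (glassware, bottle, jar or stopper) is moved more than 25 mm (distance of any of beaker_low, wash_bottle, sample_amber, sample_jar, stopper from where it was at the start of the episode above 0.025 m).
It also fails if it takes over 58 s, if anything falls off the work surface, if the arm or the gripper's body presses on something with over 40 N, if the wrist force passes 120 N, or if a joint passes its speed limit or range.

## Working session

There is one attempt and no reset: what is moved stays moved. The work goes in short steps, Python scripts to look and compute and a tool call to move; the robot and the scene stay as the last step left them, time stands still between calls to the robot, and variables do not carry over. Pictures are saved under pics/ and viewed, and the job is handed in when it is done.

Besides the shell and the picture viewer there is one more tool, called after "Emit:" as name(argument=value, ...), one argument or row to a line, values as JSON. move_arm: Moves the arm, as the interface text tells. Its arguments: {"type":"object","properties":{"plan":{"type":"array"},"newtons":{"type":"number"}},"required":["plan"]}

```bash
mkdir -p pics
python3 - <<'E'
from rig import arm
import cv2
print(arm.get_state())
for n in ("scene","side","wrist"):
    f=arm.grab_frame(n); cv2.imwrite(f"pics/a_{n}.png",f["color"][:,:,::-1]); print(n,f["K"],f["rvec"],f["tvec"])
E
```

```text
{'clock': 0.0, 'qpos': array([-5.92234660e+00,  1.58791467e+01, -1.59747834e+00,  7.26527936e+01,
        8.84834918e-04,  8.40770170e+01]), 'joint_vel': array([ 0.04128011,  0.10953985, -0.03358798, -0.02377602,  0.04544428,
        0.01604171]), 'joint_torque': array([-1.23772923e-03, -4.45513523e+01,  2.95201170e+01,  1.64704624e-02,
       -2.18722530e-04, -1.59438730e-05]), 'tcp_pos': array([6.24211750e-01, 9.85522350e-05, 2.30153097e-01]), 'tool_rot': array([-1.79871364e+02, -1.42350023e-02,  9.00006194e+01]), 'ft_force': array([0.01402499, 0.27436911, 0.07043022]), 'ft_torque': array([-0.00174936, -0.0273094 ,  0.01459955]), 'width': 1.0005096855678801}
scene [[466.26765975   0.         279.16036816]
 [  0.         466.26765975 211.16317343]
 [  0.           0.           1.        ]] [ 1.77413189  1.60418216 -0.74668978] [-0.0453406  -0.28743419  1.49273744]
side [[534.55521682   0.         274.14359013]
 [  0.         534.55521682 200.43781296]
 [  0.           0.           1.        ]] [ 2.13219371 -0.58369385  0.32702071] [-0.48769606  0.26813697  1.17158306]
wrist [[325.1922621    0.         280.7299039 ]
 [  0.         325.1922621  212.21216433]
 [  0.           0.           1.        ]] [-2.87627205e+00 -1.34674415e-03  2.95947148e-03] [-0.62325498 -0.03429518  0.37807284]
```

View pics/a_scene.png

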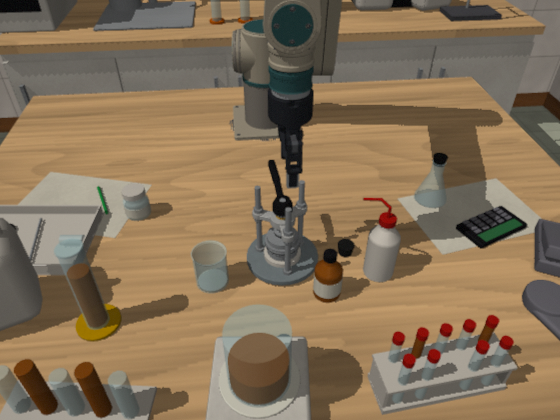

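View pics/a_side.png

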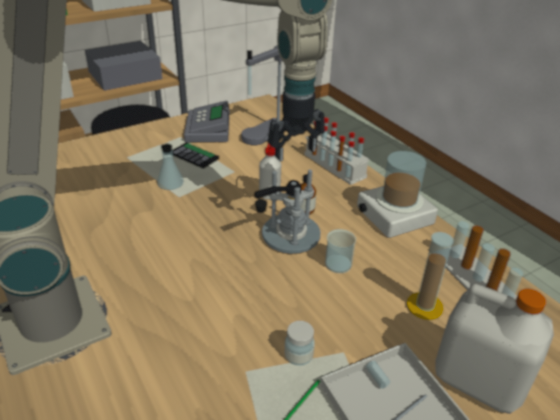

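View pics/a_wrist.png

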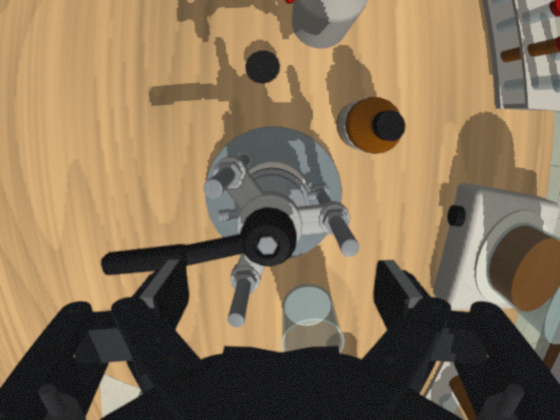

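```bash
cat > h.py <<'E'
import numpy as np, cv2
def ray(f,u,v,fish):
    K=f["K"];R=cv2.Rodrigues(np.array(f["rvec"]))[0];t=np.array(f["tvec"]).ravel()
    x=(u-K[0,2])/K[0,0];y=(v-K[1,2])/K[1,1]
    if fish:
        r=np.hypot(x,y); d=np.array([x/r*np.sin(r),y/r*np.sin(r),np.cos(r)]) if r>1e-9 else np.array([0,0,1.])
    else: d=np.array([x,y,1.])
    return -R.T@t, R.T@d
def atz(f,u,v,z,fish=False):
    c,d=ray(f,u,v,fish); return c+d*(z-c[2])/d[2]
def proj(f,P,fish=False):
    K=f["K"];R=cv2.Rodrigues(np.array(f["rvec"]))[0];t=np.array(f["tvec"]).ravel()
    p=R@np.array(P)+t
    if fish:
        r=np.hypot(p[0],p[1]);th=np.arctan2(r,p[2]);p=np.array([p[0]/r*th,p[1]/r*th,1])
    else: p=p/p[2]
    return K[0,0]*p[0]+K[0,2],K[1,1]*p[1]+K[1,2]
E
python3 - <<'E'
import cv2
for n,(x0,y0,x1,y1) in dict(scene=(230,150,430,300),side=(230,130,370,280),wrist=(90,110,370,340)).items():
    im=cv2.imread(f"pics/a_{n}.png")[y0:y1,x0:x1]; s=4 if n=="scene" else (4 if n=="side" else 2.6)
    cv2.imwrite(f"pics/ac_{n}.png",cv2.resize(im,None,fx=s,fy=s,interpolation=cv2.INTER_CUBIC))
E
```

```text
(no output)
```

View pics/ac_scene.png

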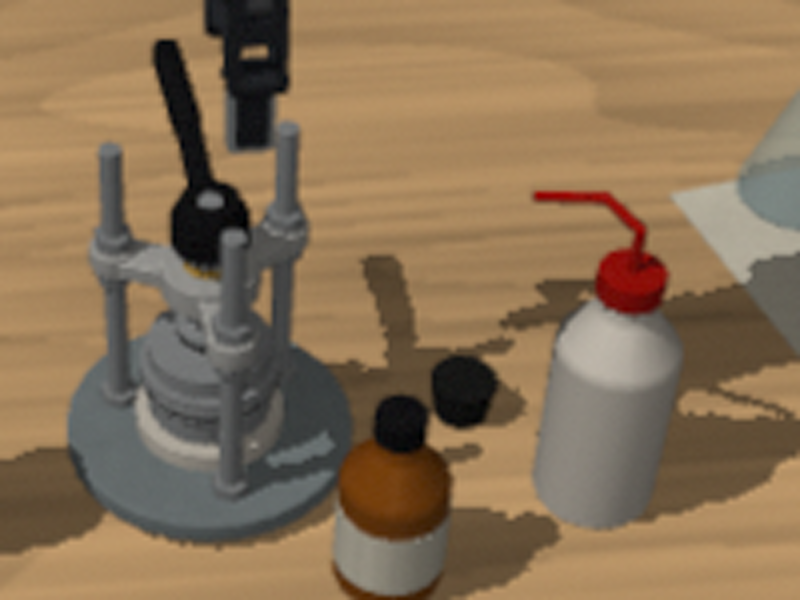

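View pics/ac_side.png

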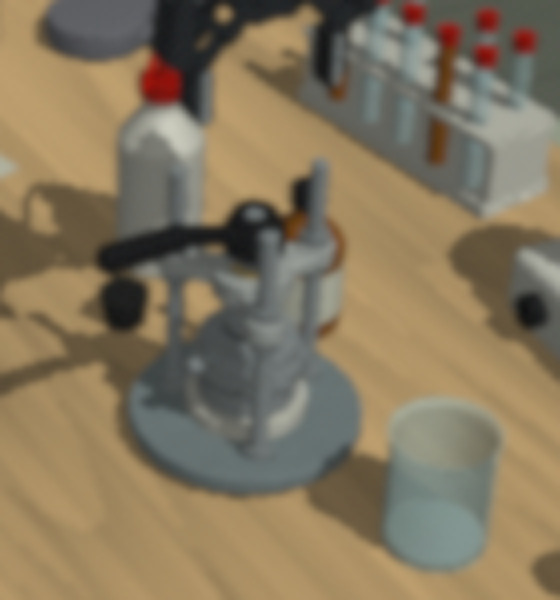

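View pics/ac_wrist.png

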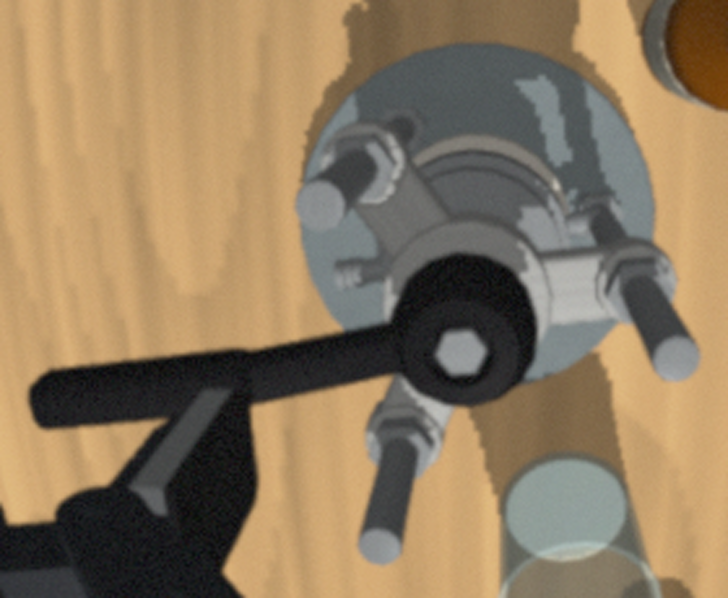

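Run:
```python
from rig import arm
from h import *
w=arm.grab_frame("wrist");s=arm.grab_frame("scene");d=arm.grab_frame("side")
print("cam",ray(w,280,212,True)[0])
P=[atz(w,*p,.19,True) for p in [(213.8,188.5),(350.4,247.3),(236.5,320)]]
for p in P: print(p)
c=sum(P)/3;print("c",c,[np.linalg.norm((p-c)[:2]) for p in P],[np.degrees(np.arctan2(*(p-c)[1::-1])) for p in P])
# scene pillar tops
S=[atz(s,230+x/4,150+y/4,.19) for x,y in [(110,150),(287,130),(233,238)]]
for p in S: print("S",p)
c2=sum(S)/3;print("c2",c2,[np.degrees(np.arctan2(*(p-c2)[1::-1])) for p in S])
print("end",atz(w,104.6,263.8,.182,True),"bend",atz(w,90+248/2.6,110+378/2.6,.176,True))
print("scene end",atz(s,230+165/4,150+47/4,.188))
print("stopper",atz(w,263,66,.026,True),"amb",atz(w,388,125,.115,True),"beaker",atz(w,307,305,0,True), "wash cap",atz(s,387,218,.17))
```

```text
cam [0.62407402 0.06644111 0.37264068]
[0.58493714 0.03101405 0.19      ]
[ 0.6663803  -0.00537634  0.19      ]
[ 0.59410593 -0.0582514   0.19      ]
c [ 0.61514112 -0.01087123  0.19      ] [np.float64(0.051639686760890376), np.float64(0.051532970920640464), np.float64(0.05183975176756446)] [np.float64(125.79583370703537), np.float64(6.121010119491772), np.float64(-113.93960029356126)]
S [ 0.59715347 -0.05697811  0.19      ]
S [0.58965185 0.03132885 0.19      ]
S [ 0.66981199 -0.00487431  0.19      ]
c2 [ 0.61887244 -0.01017452  0.19      ] [np.float64(-114.89342365690008), np.float64(125.1475885306391), np.float64(5.940192790636367)]
end [ 0.49750057 -0.02384011  0.182     ] bend [ 0.55942087 -0.01726179  0.176     ]
scene end [ 0.50786949 -0.02220361  0.188     ]
stopper [0.60478154 0.13119742 0.026     ] amb [0.7105704  0.06980619 0.115     ] beaker [ 0.6584552  -0.16262757  0.        ] wash cap [0.68931459 0.17906704 0.17      ]
```

Emit:
move_arm(
  plan=[
    [-5,-24,0,0,0],
    [-5,-24,0,0,0],
    [-5,-24,0,0,0],
    [-5.5,-24.5,0,0,0],
    [0,0,0,-7,60],
    [0,0,0,-7,90],
    [0,0,0,-7,90],
    [0,0,0,-7,90],
    [0,0,0,-7,90],
    [0,0,0,-7,90],
    [0,0,0,-7,90],
    [0,0,0,-7,90],
  ],
  newtons=30,
)

```text
clock: 1.3
tcp_pos: [0.5284, -0.0205, 0.2313]
tool_rot: [-180.0, 0.0, 146.3]
ft_force: [0.0, 0.6, 0.6]
width: 0.647
```

Emit:
move_arm(
  plan=[
    [0,0,0,-7,90],
    [0,0,0,-7,90],
    [0,0,0,-7,90],
    [0,0,0,-7,90],
    [0,0,0,-7,90],
    [0,0,0,-5,90],
    [0,0,0,0,90],
    [0,0,0,0,90],
  ],
)

```text
clock: 1.97
tcp_pos: [0.5284, -0.0205, 0.2313]
tool_rot: [180.0, -0.0, -174.1]
ft_force: [0.7, 0.2, -0.7]
width: 0.644
```

Run:
```python
from rig import arm
import cv2
print(arm.get_state())
for n in ("scene","side","wrist"):
    f=arm.grab_frame(n); cv2.imwrite(f"pics/b_{n}.png",f["color"][:,:,::-1])
```

```text
{'clock': 1.9667, 'qpos': array([-9.22612328e+00,  6.09119260e+00, -1.34208360e+01,  7.04908379e+01,
       -2.13275050e-04, -1.50952747e+01]), 'joint_vel': array([ 0.01265551,  0.01271338,  0.10402205, -0.02073588, -0.02065029,
        0.18348085]), 'joint_torque': array([-3.88752151e-04, -3.50535429e+01,  2.92221880e+01,  5.59524124e-04,
       -2.70517930e-04, -6.97380630e-02]), 'tcp_pos': array([ 0.52843781, -0.02049127,  0.23130422]), 'tool_rot': array([ 1.79999459e+02, -2.82312604e-03, -1.74130849e+02]), 'ft_force': array([ 0.68972932,  0.23544561, -0.71661568]), 'ft_torque': array([ 0.06645543, -0.04591619,  0.0443558 ]), 'width': 0.6435355048122816}
```

View pics/b_wrist.png

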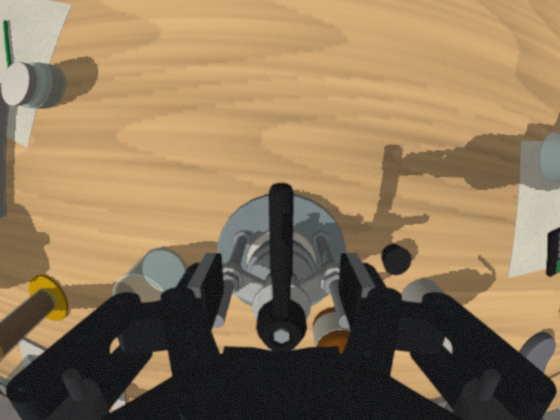

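Emit:
move_arm(
  plan=[
    [0,0,14,0,90],
    [0,0,14,0,90],
    [0,0,14,0,90],
    [0,0,14,0,90],
    [0,0,14,0,90],
    [0,0,0,0,90],
  ],
)

```text
clock: 2.62
tcp_pos: [0.5261, -0.0201, 0.1584]
tool_rot: [179.9, -0.3, -174.1]
ft_force: [-1.4, 0.7, -0.9]
width: 0.641
```

Emit:
move_arm(
  plan=[
    [0,0,0,0,255],
    [0,0,0,0,255],
    [0,0,0,0,255],
    [0,0,0,0,255],
    [0,0,0,0,255],
    [0,0,0,0,255],
    [0,0,0,0,255],
    [0,0,0,0,255],
  ],
  newtons=30,
)

```text
clock: 3.28
tcp_pos: [0.5293, -0.0206, 0.1625]
tool_rot: [-180.0, 0.1, -174.0]
ft_force: [-0.1, 0.6, 6.8]
width: 0.17
```

```bash
cat > st.py <<'E'
from rig import arm
import numpy as np
C=np.array([0.6175,-0.0105]); 
def show(tag=None):
    s=arm.get_state(); p=s["tcp_pos"]; d=p[:2]-C; r=np.hypot(*d); a=np.degrees(np.arctan2(d[1],d[0]))%360
    turn=np.radians(186-a); t=np.array([d[1],-d[0]])/r  # clockwise
    F=s["ft_force"];print("t",round(s["clock"],2),"tcp",p.round(4),"rot",s["tool_rot"].round(1),"r",r.round(4),"turn",turn.round(3),"yawturn",round(np.radians(-((s["tool_rot"][2]+174+180)%360-180)),3),"F",F.round(1),"M",s["ft_torque"].round(2),"push(on lever,cw)",(-F[:2]@t).round(2),"rad",(-F[:2]@d/r).round(2),"w",round(s["width"],3))
    if tag:
        import cv2
        for n in tag[1]:
            f=arm.grab_frame(n); cv2.imwrite(f"pics/{tag[0]}_{n}.png",f["color"][:,:,::-1])
if __name__=="__main__":
    import sys
    show((sys.argv[1],sys.argv[2].split(",")) if len(sys.argv)>2 else None)
E
python3 st.py c side,wrist
```

```text
t 3.28 tcp [ 0.5293 -0.0206  0.1625] rot [-1.80e+02  1.00e-01 -1.74e+02] r 0.0888 turn -0.009 yawturn -0.0 F [-0.1  0.6  6.8] M [0.14 0.1  0.06] push(on lever,cw) -0.65 rad -0.07 w 0.17
```

View pics/c_wrist.png

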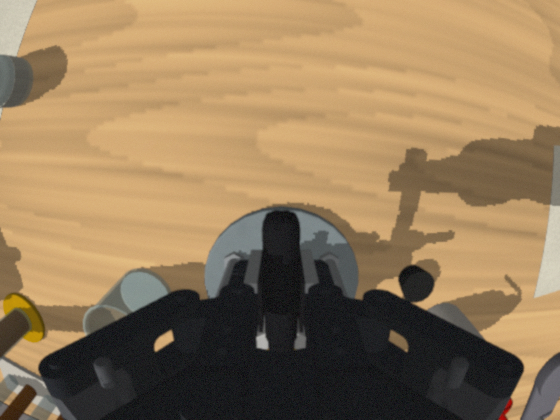

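View pics/c_side.png

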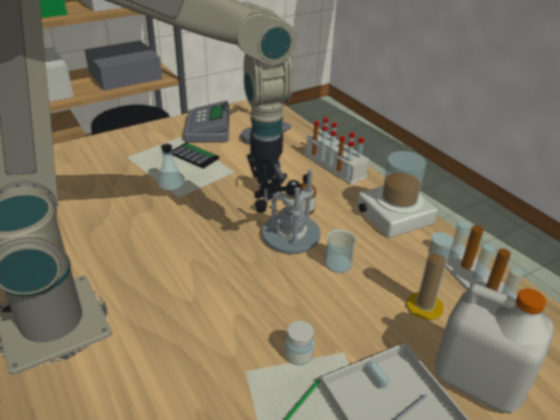

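Emit:
move_arm(
  plan=[
    [-0.16,5.3,0.2,3.4,255],
    [-0.16,5.3,0.2,3.4,255],
    [-0.16,5.3,0.2,3.4,255],
    [-0.16,5.3,0.2,3.4,255],
    [-0.16,5.3,0.2,3.4,255],
    [-0.16,5.3,0.2,3.4,255],
  ],
)

```text
clock: 3.88
tcp_pos: [0.5316, 0.0103, 0.1613]
tool_rot: [-179.9, 0.1, 165.4]
ft_force: [-0.7, -3.2, 5.4]
width: 0.169
```

```bash
python3 st.py
```

```text
t 3.88 tcp [0.5316 0.0103 0.1613] rot [-1.799e+02  1.000e-01  1.654e+02] r 0.0883 turn 0.342 yawturn 0.359 F [-0.7 -3.2  5.4] M [-0.54  0.13  0.01] push(on lever,cw) 3.28 rad 0.12 w 0.169
```

Emit:
move_arm(
  plan=[
    [-0.16,5.3,0.2,3.4,255],
    [-0.16,5.3,0.2,3.4,255],
    [-0.16,5.3,0.2,3.4,255],
    [-0.16,5.3,0.2,3.4,255],
    [-0.16,5.3,0.2,3.4,255],
    [-0.16,5.3,0.2,3.4,255],
    [0,0,0,0,255],
  ],
)

```text
clock: 4.47
tcp_pos: [0.5446, 0.0385, 0.1599]
tool_rot: [-179.8, 0.2, 145.0]
ft_force: [-2.6, -4.9, 5.9]
width: 0.169
```

```bash
python3 st.py d wrist,side
```

```text
t 4.47 tcp [0.5446 0.0385 0.1599] rot [-179.8    0.2  145. ] r 0.0878 turn 0.697 yawturn 0.715 F [-2.6 -4.9  5.9] M [-0.88  0.34 -0.23] push(on lever,cw) 5.5 rad 0.61 w 0.169
```

View pics/d_wrist.png

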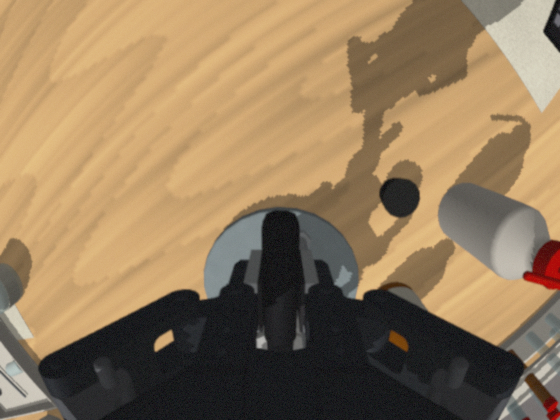

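Emit:
move_arm(
  plan=[
    [0,0,0,0,255],
    [0,0,-3,0,255],
    [0,0,-3,0,255],
    [0,0,-3,0,255],
    [0,0,-3,0,255],
    [0,0,0,0,255],
    [0,0,0,0,255],
  ],
  newtons=60,
)

```text
clock: 5.15
tcp_pos: [0.5443, 0.0382, 0.169]
tool_rot: [-179.8, 0.1, 145.1]
ft_force: [4.5, -5.0, -9.4]
width: 0.164
```

```bash
python3 st.py
```

```text
t 5.15 tcp [0.5443 0.0382 0.169 ] rot [-1.798e+02  1.000e-01  1.451e+02] r 0.0879 turn 0.692 yawturn 0.714 F [ 4.5 -5.  -9.4] M [-0.79 -0.96 -0.1 ] push(on lever,cw) 1.68 rad 6.48 w 0.164
```

Emit:
move_arm(
  plan=[
    [0,0,-1.5,0,255],
    [0,0,0,0,255],
    [0,0,0,0,255],
  ],
)

```text
clock: 5.4
tcp_pos: [0.5443, 0.0382, 0.1703]
tool_rot: [-179.8, 0.1, 145.1]
ft_force: [4.8, -4.9, -9.1]
width: 0.159
```

```bash
python3 st.py
```

```text
t 5.4 tcp [0.5443 0.0382 0.1703] rot [-1.798e+02  1.000e-01  1.451e+02] r 0.0879 turn 0.692 yawturn 0.714 F [ 4.8 -4.9 -9.1] M [-0.84 -0.99 -0.07] push(on lever,cw) 1.44 rad 6.69 w 0.159
```

Emit:
move_arm(
  plan=[
    [-0.07,-3.1,0,-2,255],
    [-0.07,-3.1,0,-2,255],
    [-0.07,-3.1,0,-2,255],
    [0,0,0,0,255],
  ],
)

```text
clock: 5.73
tcp_pos: [0.5394, 0.0303, 0.1703]
tool_rot: [-179.9, 0.1, 151.2]
ft_force: [4.3, -3.6, -10.3]
width: 0.159
```

```bash
python3 st.py e side,scene
python3 - <<'E'
import cv2
a=[cv2.resize(cv2.imread(f"pics/e_{n}.png")[y:y+120,x:x+120],None,fx=4,fy=4,interpolation=cv2.INTER_CUBIC)[:,:400] for n,x,y in (("side",230,130),("scene",230,150))]
cv2.imwrite("pics/ec.png",cv2.hconcat(a))
E
```

```text
t 5.73 tcp [0.5394 0.0303 0.1703] rot [-1.799e+02  1.000e-01  1.512e+02] r 0.0881 turn 0.586 yawturn 0.608 F [  4.3  -3.6 -10.3] M [-0.7  -1.05 -0.08] push(on lever,cw) 1.18 rad 5.43 w 0.159
```

View pics/ec.png

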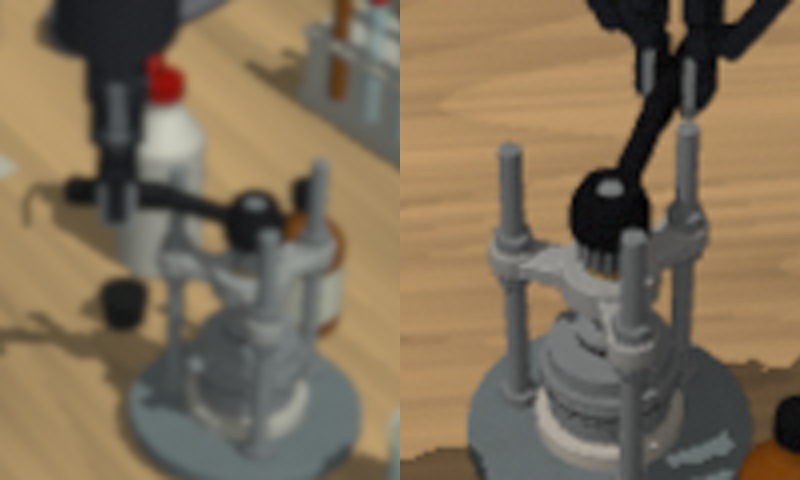

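Emit:
move_arm(
  plan=[
    [-0.35,-7.85,0,-5.1,255],
    [-0.35,-7.85,0,-5.1,255],
    [-0.35,-7.85,0,-5.1,255],
    [-0.35,-7.85,0,-5.1,255],
    [-0.35,-7.85,0,-5.1,255],
    [-0.35,-7.85,0,-5.1,255],
    [-0.35,-7.85,0,-5.1,255],
    [-0.35,-7.85,0,-5.1,255],
    [-0.35,-7.85,0,-5.1,255],
    [-0.35,-7.85,0,-5.1,255],
    [-0.35,-7.85,0,-5.1,255],
    [0,0,0,0,255],
  ],
)

```text
clock: 6.83
tcp_pos: [0.5385, -0.0511, 0.1702]
tool_rot: [179.9, 0.0, -152.6]
ft_force: [4.7, 2.0, -10.1]
width: 0.161
```

```bash
python3 st.py
```

```text
t 6.83 tcp [ 0.5385 -0.0511  0.1702] rot [ 179.9    0.  -152.6] r 0.0889 turn -0.37 yawturn -0.374 F [  4.7   2.  -10.1] M [ 0.38 -1.1  -0.  ] push(on lever,cw) 0.39 rad 5.12 w 0.161
```

Emit:
move_arm(
  plan=[
    [-0.2,-4.3,0,-2.6,255],
    [-0.2,-4.3,0,-2.6,255],
    [0,0,0,0,255],
    [0,0,3,0,255],
    [0,0,3,0,255],
    [0,0,2,0,255],
    [0,0,0,0,255],
  ],
)

```text
clock: 7.42
tcp_pos: [0.5424, -0.0578, 0.1637]
tool_rot: [179.9, 0.0, -147.5]
ft_force: [4.5, 2.4, -9.9]
width: 0.164
```

```bash
python3 st.py
```

```text
t 7.42 tcp [ 0.5424 -0.0578  0.1637] rot [ 179.9    0.  -147.5] r 0.0887 turn -0.458 yawturn -0.463 F [ 4.5  2.4 -9.9] M [ 0.59 -0.99  0.06] push(on lever,cw) 0.34 rad 5.05 w 0.164
```

Emit:
move_arm(
  plan=[
    [0,0,2,0,255],
    [0,0,2,0,255],
    [0,0,1,0,255],
    [0,0,0,0,255],
    [0,0,0,0,255],
  ],
)

```text
clock: 7.83
tcp_pos: [0.5427, -0.0583, 0.1601]
tool_rot: [-180.0, 0.0, -147.5]
ft_force: [1.1, 4.9, -0.0]
width: 0.16
```

```bash
python3 st.py f scene
python3 - <<'E'
import cv2
cv2.imwrite("pics/fc.png",cv2.resize(cv2.imread("pics/f_scene.png")[150:270,230:350],None,fx=5,fy=5,interpolation=cv2.INTER_CUBIC))
E
```

```text
t 7.83 tcp [ 0.5427 -0.0583  0.1601] rot [-180.     0.  -147.5] r 0.0887 turn -0.464 yawturn -0.463 F [ 1.1  4.9 -0. ] M [ 0.85 -0.3   0.28] push(on lever,cw) -3.52 rad 3.52 w 0.16
```

View pics/fc.png

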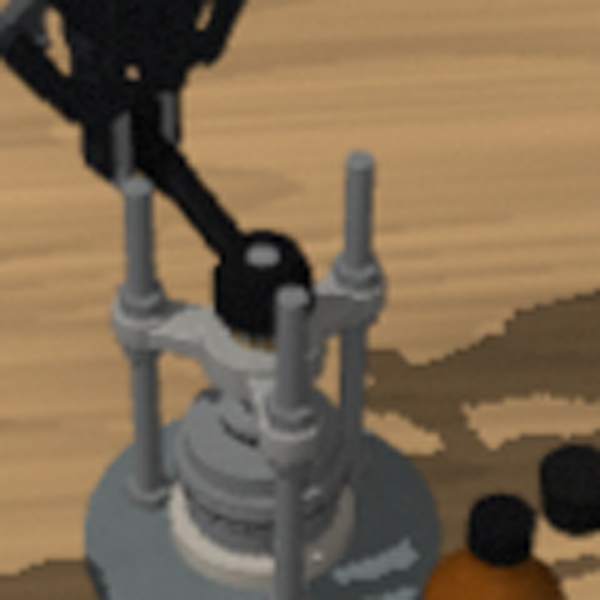

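Emit:
move_arm(
  plan=[
    [-0.16,5.3,0.4,3.4,255],
    [-0.16,5.3,0.4,3.4,255],
    [-0.16,5.3,0.3,3.4,255],
    [-0.16,5.3,0.2,3.4,255],
    [-0.16,5.3,0.2,3.4,255],
    [-0.16,5.3,0.2,3.4,255],
  ],
  newtons=30,
)

```text
clock: 8.38
tcp_pos: [0.5309, -0.0299, 0.1588]
tool_rot: [-179.9, 0.0, -168.1]
ft_force: [-0.2, 1.2, 1.0]
width: 0.158
```

```bash
python3 st.py
```

```text
t 8.38 tcp [ 0.5309 -0.0299  0.1588] rot [-179.9    0.  -168.1] r 0.0888 turn -0.116 yawturn -0.104 F [-0.2  1.2  1. ] M [ 0.35 -0.2   0.39] push(on lever,cw) -1.21 rad 0.03 w 0.158
```

Emit:
move_arm(
  plan=[
    [-0.16,5.3,0.2,3.4,255],
    [-0.16,5.3,0.2,3.4,255],
    [-0.16,5.3,0.2,3.4,255],
    [-0.16,5.3,0.2,3.4,255],
  ],
)

```text
clock: 8.72
tcp_pos: [0.5289, -0.0093, 0.1579]
tool_rot: [-179.8, 0.1, 178.3]
ft_force: [0.1, -0.6, -0.9]
width: 0.159
```

```bash
python3 st.py
```

```text
t 8.72 tcp [ 0.5289 -0.0093  0.1579] rot [-1.798e+02  1.000e-01  1.783e+02] r 0.0886 turn 0.118 yawturn 0.135 F [ 0.1 -0.6 -0.9] M [ 0.06 -0.1   0.31] push(on lever,cw) 0.6 rad 0.13 w 0.159
```

```bash
sed -i 's/    if tag:/    print("EFF", round(((-F[:2]@t)*r+s["ft_torque"][2])\/0.09,2))\n    if tag:/' st.py; python3 st.py
```

```text
t 8.72 tcp [ 0.5289 -0.0093  0.1579] rot [-1.798e+02  1.000e-01  1.783e+02] r 0.0886 turn 0.118 yawturn 0.135 F [ 0.1 -0.6 -0.9] M [ 0.06 -0.1   0.31] push(on lever,cw) 0.6 rad 0.13 w 0.159
EFF 4.08
```

Emit:
move_arm(
  plan=[
    [-0.16,5.3,0.2,3.4,255],
    [-0.16,5.3,0.2,3.4,255],
    [-0.16,5.3,0.2,3.4,255],
  ],
)

```text
clock: 8.97
tcp_pos: [0.5307, 0.0061, 0.1573]
tool_rot: [-179.8, 0.1, 168.1]
ft_force: [0.1, -1.3, 1.3]
width: 0.162
```

```bash
python3 st.py
```

```text
t 8.97 tcp [0.5307 0.0061 0.1573] rot [-1.798e+02  1.000e-01  1.681e+02] r 0.0884 turn 0.294 yawturn 0.313 F [ 0.1 -1.3  1.3] M [-0.13 -0.08  0.19] push(on lever,cw) 1.28 rad 0.35 w 0.162
EFF 3.41
```

Emit:
move_arm(
  plan=[
    [-0.16,5.3,0.2,3.4,255],
    [-0.16,5.3,0.2,3.4,255],
    [-0.16,5.3,0.2,3.4,255],
  ],
)

```text
clock: 9.22
tcp_pos: [0.5352, 0.0209, 0.1565]
tool_rot: [-179.7, 0.1, 157.8]
ft_force: [-0.7, -2.1, 0.3]
width: 0.162
```

```bash
python3 st.py
```

```text
t 9.22 tcp [0.5352 0.0209 0.1565] rot [-1.797e+02  1.000e-01  1.578e+02] r 0.0881 turn 0.469 yawturn 0.492 F [-0.7 -2.1  0.3] M [-0.33 -0.05  0.12] push(on lever,cw) 2.18 rad 0.07 w 0.162
EFF 3.46
```

Emit:
move_arm(
  plan=[
    [-0.14,4.8,0.2,3.1,255],
    [-0.14,4.8,0.2,3.1,255],
  ],
)

```text
clock: 9.38
tcp_pos: [0.5391, 0.0294, 0.1561]
tool_rot: [-179.7, 0.2, 151.6]
ft_force: [-0.1, -3.1, 1.5]
width: 0.163
```

```bash
python3 st.py
```

```text
t 9.38 tcp [0.5391 0.0294 0.1561] rot [-179.7    0.2  151.6] r 0.088 turn 0.576 yawturn 0.6 F [-0.1 -3.1  1.5] M [-0.42  0.11  0.1 ] push(on lever,cw) 2.82 rad 1.27 w 0.163
EFF 3.9
```

Emit:
move_arm(
  plan=[
    [-0.14,4.8,0.2,3.1,255],
    [-0.14,4.8,0.2,3.1,255],
  ],
)

```text
clock: 9.55
tcp_pos: [0.544, 0.0375, 0.1557]
tool_rot: [-179.7, 0.2, 145.4]
ft_force: [-1.5, -2.9, 0.7]
width: 0.163
```

```bash
python3 st.py
```

```text
t 9.55 tcp [0.544  0.0375 0.1557] rot [-179.7    0.2  145.4] r 0.0878 turn 0.683 yawturn 0.708 F [-1.5 -2.9  0.7] M [-0.5   0.14  0.08] push(on lever,cw) 3.23 rad 0.27 w 0.163
EFF 4.06
```

Emit:
move_arm(
  plan=[
    [0,0,0,0,255],
    [0,0,-3,0,255],
    [0,0,-3,0,255],
    [0,0,-3,0,255],
    [0,0,-3.5,0,255],
    [0,0,0,0,255],
    [0,0,0,0,255],
    [-0.07,-3.1,0,-2,255],
    [-0.07,-3.1,0,-2,255],
    [0,0,0,0,255],
  ],
  newtons=60,
)

```text
clock: 10.38
tcp_pos: [0.5406, 0.0323, 0.1659]
tool_rot: [-179.8, 0.1, 149.7]
ft_force: [4.4, -4.0, -9.0]
width: 0.164
```

```bash
python3 st.py g scene
python3 - <<'E'
import cv2
cv2.imwrite("pics/gc.png",cv2.resize(cv2.imread("pics/g_scene.png")[150:270,230:350],None,fx=5,fy=5,interpolation=cv2.INTER_CUBIC))
E
```

```text
t 10.38 tcp [0.5406 0.0323 0.1659] rot [-1.798e+02  1.000e-01  1.497e+02] r 0.088 turn 0.613 yawturn 0.633 F [ 4.4 -4.  -9. ] M [-0.71 -0.87 -0.16] push(on lever,cw) 1.42 rad 5.77 w 0.164
EFF -0.44
```

View pics/gc.png

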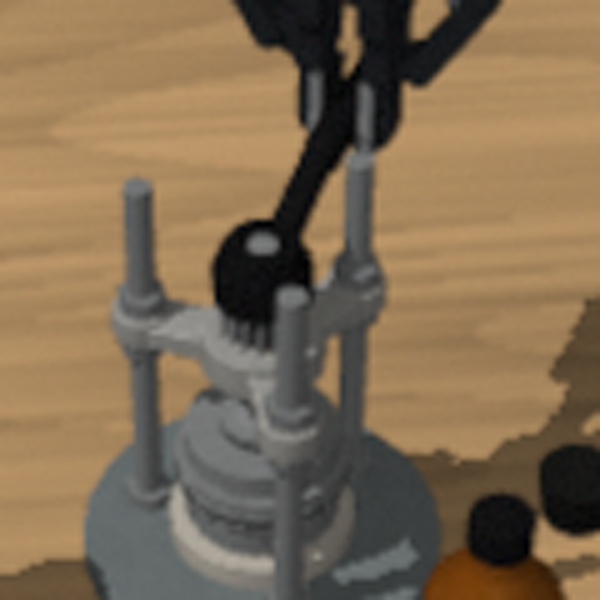

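Emit:
move_arm(
  plan=[
    [-0.35,-7.85,0,-5.1,255],
    [-0.35,-7.85,0,-5.1,255],
    [-0.35,-7.85,0,-5.1,255],
    [-0.35,-7.85,0,-5.1,255],
    [-0.35,-7.85,0,-5.1,255],
    [-0.35,-7.85,0,-5.1,255],
    [-0.35,-7.85,0,-5.1,255],
    [-0.35,-7.85,0,-5.1,255],
    [-0.35,-7.85,0,-5.1,255],
    [-0.35,-7.85,0,-5.1,255],
    [-0.35,-7.85,0,-5.1,255],
    [-0.35,-7.85,0,-5.1,255],
  ],
)

```text
clock: 11.43
tcp_pos: [0.5412, -0.0558, 0.1659]
tool_rot: [179.9, 0.0, -148.8]
ft_force: [4.7, 1.1, -10.0]
width: 0.165
```

Emit:
move_arm(
  plan=[
    [-0.1,-3.6,0,-2,255],
    [0,0,0,0,255],
    [0,0,3,0,255],
    [0,0,3,0,255],
    [0,0,3,0,255],
    [0,0,2,0,255],
    [0,0,1.5,0,255],
    [0,0,0,0,255],
    [0,0,0,0,255],
  ],
)

```text
clock: 12.18
tcp_pos: [0.5431, -0.0586, 0.1558]
tool_rot: [-180.0, -0.0, -147.1]
ft_force: [-2.3, 0.2, 1.4]
width: 0.162
```

```bash
python3 st.py h scene
python3 - <<'E'
import cv2
cv2.imwrite("pics/hc.png",cv2.resize(cv2.imread("pics/h_scene.png")[150:270,230:350],None,fx=5,fy=5,interpolation=cv2.INTER_CUBIC))
E
```

```text
t 12.18 tcp [ 0.5431 -0.0586  0.1558] rot [-180.    -0.  -147.1] r 0.0885 turn -0.469 yawturn -0.47 F [-2.3  0.2  1.4] M [0.2  0.27 0.35] push(on lever,cw) -1.38 rad -1.81 w 0.162
EFF 2.58
```

View pics/hc.png

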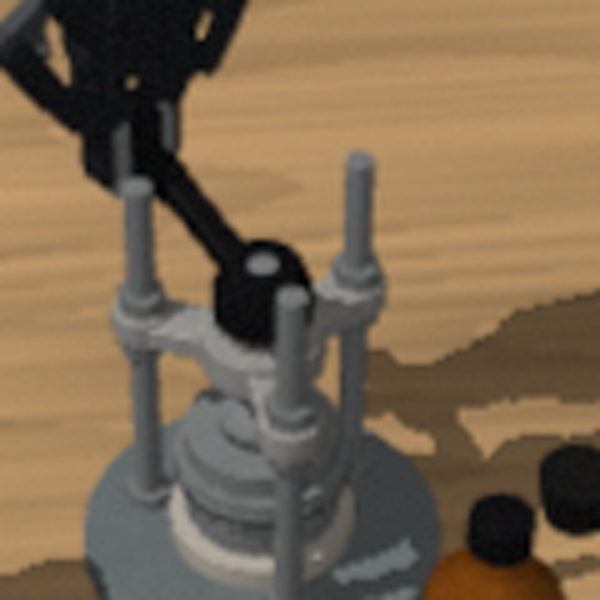

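Emit:
move_arm(
  plan=[
    [-0.06,3.1,0.1,2,255],
    [-0.06,3.1,0.1,2,255],
    [-0.06,3.1,0.1,2,255],
  ],
  newtons=40,
)

```text
clock: 12.48
tcp_pos: [0.5386, -0.0508, 0.1554]
tool_rot: [-179.9, -0.0, -153.2]
ft_force: [-1.7, -0.4, 2.0]
width: 0.162
```

```bash
python3 st.py
```

```text
t 12.48 tcp [ 0.5386 -0.0508  0.1554] rot [-179.9   -0.  -153.2] r 0.0886 turn -0.368 yawturn -0.363 F [-1.7 -0.4  2. ] M [-0.01  0.29  0.45] push(on lever,cw) -0.37 rad -1.7 w 0.162
EFF 4.62
```

Emit:
move_arm(
  plan=[
    [-0.06,3.1,0.1,2,255],
    [-0.06,3.1,0.1,2,255],
    [-0.06,3.1,0.1,2,255],
  ],
)

```text
clock: 12.73
tcp_pos: [0.5349, -0.0425, 0.1551]
tool_rot: [-179.9, -0.0, -159.2]
ft_force: [-1.6, -1.0, 1.3]
width: 0.16
```

```bash
python3 st.py
```

```text
t 12.73 tcp [ 0.5349 -0.0425  0.1551] rot [-179.9   -0.  -159.2] r 0.0886 turn -0.265 yawturn -0.258 F [-1.6 -1.   1.3] M [-0.17  0.31  0.36] push(on lever,cw) 0.33 rad -1.84 w 0.16
EFF 4.32
```

Emit:
move_arm(
  plan=[
    [-0.06,3.1,0.1,2,255],
    [-0.06,3.1,0.1,2,255],
  ],
)

```text
clock: 12.9
tcp_pos: [0.5329, -0.0368, 0.1549]
tool_rot: [-179.9, -0.0, -163.2]
ft_force: [-1.2, -2.1, 2.3]
width: 0.159
```

```bash
python3 st.py
```

```text
t 12.9 tcp [ 0.5329 -0.0368  0.1549] rot [-179.9   -0.  -163.2] r 0.0886 turn -0.196 yawturn -0.188 F [-1.2 -2.1  2.3] M [-0.2   0.33  0.37] push(on lever,cw) 1.65 rad -1.73 w 0.159
EFF 5.77
```

Beginning to rise. Smaller steps now.

Emit:
move_arm(
  plan=[
    [-0.03,1.55,0.1,1,255],
    [-0.03,1.55,0.1,1,255],
  ],
)

```text
clock: 13.07
tcp_pos: [0.5321, -0.0338, 0.1548]
tool_rot: [-179.9, -0.0, -165.2]
ft_force: [-3.6, -1.8, 5.6]
width: 0.167
```

```bash
python3 st.py
```

```text
t 13.07 tcp [ 0.5321 -0.0338  0.1548] rot [-179.9   -0.  -165.2] r 0.0886 turn -0.162 yawturn -0.154 F [-3.6 -1.8  5.6] M [-0.47  0.62  0.29] push(on lever,cw) 0.8 rad -3.93 w 0.167
EFF 4.06
```

Emit:
move_arm(
  plan=[
    [-0.03,1.55,0.1,1,255],
    [-0.03,1.55,0.1,1,255],
  ],
)

```text
clock: 13.23
tcp_pos: [0.5313, -0.0308, 0.1546]
tool_rot: [-179.9, -0.0, -167.2]
ft_force: [-4.8, -4.0, 6.6]
width: 0.158
```

```bash
python3 st.py
```

```text
t 13.23 tcp [ 0.5313 -0.0308  0.1546] rot [-179.9   -0.  -167.2] r 0.0886 turn -0.127 yawturn -0.119 F [-4.8 -4.   6.6] M [-0.58  0.77  0.23] push(on lever,cw) 2.84 rad -5.57 w 0.158
EFF 5.39
```

Emit:
move_arm(
  plan=[
    [-0.03,1.55,0,1,255],
    [-0.03,1.55,0,1,255],
    [-0.03,1.55,0,1,255],
  ],
)

```text
clock: 13.48
tcp_pos: [0.5304, -0.0263, 0.1545]
tool_rot: [-179.9, -0.0, -170.2]
ft_force: [-3.2, -3.7, 5.7]
width: 0.161
```

```bash
python3 st.py
```

```text
t 13.48 tcp [ 0.5304 -0.0263  0.1545] rot [-179.9   -0.  -170.2] r 0.0885 turn -0.075 yawturn -0.066 F [-3.2 -3.7  5.7] M [-0.56  0.64  0.29] push(on lever,cw) 3.04 rad -3.84 w 0.161
EFF 6.18
```

Emit:
move_arm(
  plan=[
    [-0.03,1.55,0,1,255],
    [-0.03,1.55,0,1,255],
    [-0.03,1.55,0,1,255],
  ],
)

```text
clock: 13.73
tcp_pos: [0.5297, -0.0218, 0.1544]
tool_rot: [-179.9, -0.0, -173.2]
ft_force: [-3.5, -3.3, 5.0]
width: 0.162
```

```bash
python3 st.py
```

```text
t 13.73 tcp [ 0.5297 -0.0218  0.1544] rot [-179.9   -0.  -173.2] r 0.0885 turn -0.023 yawturn -0.014 F [-3.5 -3.3  5. ] M [-0.7   0.7   0.23] push(on lever,cw) 2.86 rad -3.89 w 0.162
EFF 5.36
```

Emit:
move_arm(
  plan=[
    [-0.03,1.55,0,1,255],
    [-0.03,1.55,0,1,255],
  ],
)

```text
clock: 13.9
tcp_pos: [0.5294, -0.0188, 0.1543]
tool_rot: [-179.8, -0.0, -175.2]
ft_force: [-4.0, -3.7, 5.2]
width: 0.16
```

```bash
python3 st.py
```

```text
t 13.9 tcp [ 0.5294 -0.0188  0.1543] rot [-179.8   -0.  -175.2] r 0.0885 turn 0.011 yawturn 0.021 F [-4.  -3.7  5.2] M [-0.72  0.64  0.22] push(on lever,cw) 3.32 rad -4.33 w 0.16
EFF 5.71
```

Emit:
move_arm(
  plan=[
    [-0.03,1.55,0.1,1,255],
  ],
)

```text
clock: 13.98
tcp_pos: [0.5292, -0.0173, 0.1542]
tool_rot: [-179.8, -0.0, -176.2]
ft_force: [-4.0, -4.6, 4.8]
width: 0.162
```

```bash
python3 st.py
```

```text
t 13.98 tcp [ 0.5292 -0.0173  0.1542] rot [-179.8   -0.  -176.2] r 0.0885 turn 0.028 yawturn 0.039 F [-4.  -4.6  4.8] M [-0.75  0.72  0.24] push(on lever,cw) 4.28 rad -4.3 w 0.162
EFF 6.83
```

Emit:
move_arm(
  plan=[
    [-0.03,1.55,0.1,1,255],
  ],
)

```text
clock: 14.07
tcp_pos: [0.5292, -0.0158, 0.1541]
tool_rot: [-179.8, -0.0, -177.2]
ft_force: [-3.3, -4.7, 6.3]
width: 0.167
```

```bash
python3 st.py
```

```text
t 14.07 tcp [ 0.5292 -0.0158  0.1541] rot [-179.8   -0.  -177.2] r 0.0885 turn 0.045 yawturn 0.056 F [-3.3 -4.7  6.3] M [-0.72  0.77  0.18] push(on lever,cw) 4.54 rad -3.61 w 0.167
EFF 6.44
```

Emit:
move_arm(
  plan=[
    [-0.03,1.55,0.1,1,255],
  ],
)

```text
clock: 14.15
tcp_pos: [0.5291, -0.0143, 0.1541]
tool_rot: [-179.8, -0.0, -178.2]
ft_force: [-3.7, -4.3, 6.3]
width: 0.16
```

```bash
python3 st.py|tail -1
```

```text
EFF 6.34
```

Emit:
move_arm(
  plan=[
    [-0.03,1.55,0.1,1,255],
  ],
)

```text
clock: 14.23
tcp_pos: [0.5291, -0.0127, 0.1541]
tool_rot: [-179.8, -0.0, -179.2]
ft_force: [-4.3, -4.6, 5.4]
width: 0.161
```

```bash
python3 st.py|tail -1
```

```text
EFF 6.36
```

Emit:
move_arm(
  plan=[
    [-0.03,1.55,0.1,1,255],
  ],
)

```text
clock: 14.32
tcp_pos: [0.529, -0.0112, 0.154]
tool_rot: [-179.8, -0.0, 179.8]
ft_force: [-4.7, -4.6, 6.1]
width: 0.165
```

```bash
python3 st.py
```

```text
t 14.32 tcp [ 0.529  -0.0112  0.154 ] rot [-179.8   -0.   179.8] r 0.0885 turn 0.097 yawturn 0.109 F [-4.7 -4.6  6.1] M [-0.75  0.86  0.19] push(on lever,cw) 4.53 rad -4.76 w 0.165
EFF 6.59
```

Emit:
move_arm(
  plan=[
    [-0.03,1.55,0.1,1,255],
  ],
)

```text
clock: 14.4
tcp_pos: [0.529, -0.0097, 0.1539]
tool_rot: [-179.8, -0.0, 178.8]
ft_force: [-4.7, -4.6, 6.6]
width: 0.162
```

```bash
python3 st.py|tail -1
```

```text
EFF 6.2
```

Emit:
move_arm(
  plan=[
    [-0.03,1.55,0.1,1,255],
  ],
)

```text
clock: 14.48
tcp_pos: [0.5291, -0.0082, 0.1539]
tool_rot: [-179.8, -0.0, 177.8]
ft_force: [-5.0, -3.5, 6.6]
width: 0.169
```

```bash
python3 st.py|tail -1
```

```text
EFF 5.88
```

Emit:
move_arm(
  plan=[
    [0,0,0,0,205],
    [0,0,0,0,180],
    [0,0,0,0,180],
    [0,0,0,0,180],
  ],
)

```text
clock: 14.82
tcp_pos: [0.5299, -0.0067, 0.1529]
tool_rot: [180.0, 0.0, 177.9]
ft_force: [0.3, -1.9, 0.9]
width: 0.294
```

```bash
python3 st.py i wrist,scene
python3 - <<'E'
import cv2
cv2.imwrite("pics/ic.png",cv2.hconcat([cv2.resize(cv2.imread("pics/i_scene.png")[150:270,230:350],None,fx=3.5,fy=3.5,interpolation=cv2.INTER_CUBIC),cv2.imread("pics/i_wrist.png")[:,90:470]]))
E
```

```text
t 14.82 tcp [ 0.5299 -0.0067  0.1529] rot [180.    0.  177.9] r 0.0877 turn 0.148 yawturn 0.141 F [ 0.3 -1.9  0.9] M [-0.2  -0.01  0.  ] push(on lever,cw) 1.91 rad 0.37 w 0.294
EFF 1.91
```

View pics/ic.png

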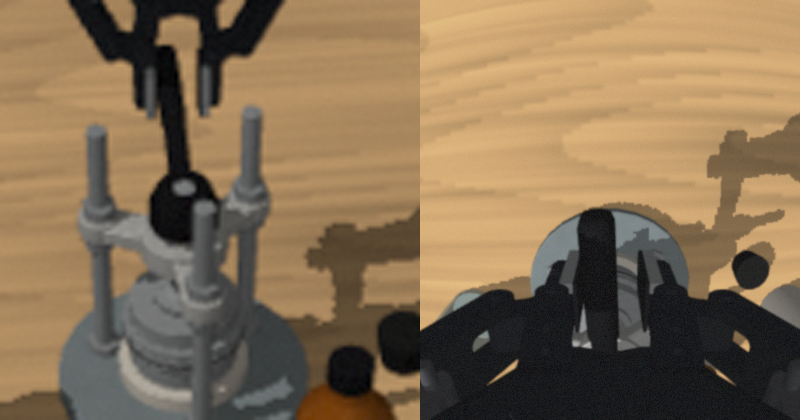

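Emit:
move_arm(
  plan=[
    [-0.03,0.8,0,0.5,180],
    [-0.03,0.8,0,0.5,180],
  ],
)

```text
clock: 15.08
tcp_pos: [0.5299, -0.0055, 0.153]
tool_rot: [-180.0, 0.0, 176.8]
ft_force: [0.5, -2.2, -0.7]
width: 0.297
```

```bash
python3 st.py
```

```text
t 15.08 tcp [ 0.5299 -0.0055  0.153 ] rot [-180.     0.   176.8] r 0.0877 turn 0.161 yawturn 0.16 F [ 0.5 -2.2 -0.7] M [-0.49 -0.18  0.09] push(on lever,cw) 2.14 rad 0.61 w 0.297
EFF 3.06
```

Emit:
move_arm(
  plan=[
    [-0.03,0.8,0,0.5,180],
  ],
)

```text
clock: 15.17
tcp_pos: [0.53, -0.005, 0.153]
tool_rot: [-179.9, 0.0, 176.3]
ft_force: [-0.1, -3.8, -0.9]
width: 0.297
```

```bash
python3 st.py
```

```text
t 15.17 tcp [ 0.53  -0.005  0.153] rot [-179.9    0.   176.3] r 0.0877 turn 0.168 yawturn 0.169 F [-0.1 -3.8 -0.9] M [-0.74 -0.2   0.02] push(on lever,cw) 3.77 rad 0.14 w 0.297
EFF 3.88
```

Emit:
move_arm(
  plan=[
    [-0.03,0.8,0,0.5,180],
  ],
)

```text
clock: 15.25
tcp_pos: [0.5301, -0.0044, 0.153]
tool_rot: [-179.9, 0.0, 175.8]
ft_force: [1.3, -4.6, -0.5]
width: 0.292
```

```bash
python3 st.py
```

```text
t 15.25 tcp [ 0.5301 -0.0044  0.153 ] rot [-179.9    0.   175.8] r 0.0877 turn 0.174 yawturn 0.177 F [ 1.3 -4.6 -0.5] M [-0.86 -0.33  0.04] push(on lever,cw) 4.5 rad 1.65 w 0.292
EFF 4.84
```

Emit:
move_arm(
  plan=[
    [-0.03,0.8,0,0.5,180],
  ],
)

```text
clock: 15.33
tcp_pos: [0.5301, -0.0038, 0.153]
tool_rot: [-179.9, 0.0, 175.3]
ft_force: [1.6, -6.4, -0.7]
width: 0.296
```

```bash
python3 st.py
```

```text
t 15.33 tcp [ 0.5301 -0.0038  0.153 ] rot [-179.9    0.   175.3] r 0.0876 turn 0.181 yawturn 0.186 F [ 1.6 -6.4 -0.7] M [-1.16 -0.35  0.01] push(on lever,cw) 6.23 rad 2.05 w 0.296
EFF 6.13
```

Emit:
move_arm(
  plan=[
    [-0.03,0.8,0,0.5,180],
  ],
)

```text
clock: 15.42
tcp_pos: [0.5302, -0.0032, 0.153]
tool_rot: [-179.8, 0.0, 174.8]
ft_force: [2.3, -6.5, -1.6]
width: 0.292
```

```bash
python3 st.py
```

```text
t 15.42 tcp [ 0.5302 -0.0032  0.153 ] rot [-179.8    0.   174.8] r 0.0876 turn 0.188 yawturn 0.195 F [ 2.3 -6.5 -1.6] M [-1.18 -0.29  0.13] push(on lever,cw) 6.28 rad 2.79 w 0.292
EFF 7.57
```

Emit:
move_arm(
  plan=[
    [-0.03,0.8,0,0.5,180],
  ],
)

```text
clock: 15.5
tcp_pos: [0.5303, -0.0025, 0.153]
tool_rot: [-179.8, 0.0, 174.3]
ft_force: [0.7, -6.2, -1.8]
width: 0.295
```

```bash
python3 st.py
```

```text
t 15.5 tcp [ 0.5303 -0.0025  0.153 ] rot [-179.8    0.   174.3] r 0.0876 turn 0.196 yawturn 0.204 F [ 0.7 -6.2 -1.8] M [-1.23 -0.33  0.07] push(on lever,cw) 6.07 rad 1.23 w 0.295
EFF 6.7
```

Emit:
move_arm(
  plan=[
    [-0.03,0.8,0,0.5,180],
  ],
)

```text
clock: 15.58
tcp_pos: [0.5304, -0.0018, 0.153]
tool_rot: [-179.8, 0.0, 173.8]
ft_force: [2.1, -6.6, -1.7]
width: 0.293
```

```bash
python3 st.py
```

```text
t 15.58 tcp [ 0.5304 -0.0018  0.153 ] rot [-179.8    0.   173.8] r 0.0875 turn 0.205 yawturn 0.213 F [ 2.1 -6.6 -1.7] M [-1.18 -0.31  0.07] push(on lever,cw) 6.34 rad 2.73 w 0.293
EFF 7.0
```

Emit:
move_arm(
  plan=[
    [-0.03,0.8,0,0.5,180],
  ],
)

```text
clock: 15.67
tcp_pos: [0.5304, -0.001, 0.1529]
tool_rot: [-179.8, 0.0, 173.3]
ft_force: [1.5, -6.2, -2.4]
width: 0.294
```

```bash
python3 st.py
```

```text
t 15.67 tcp [ 0.5304 -0.001   0.1529] rot [-179.8    0.   173.3] r 0.0876 turn 0.213 yawturn 0.221 F [ 1.5 -6.2 -2.4] M [-1.22 -0.36  0.1 ] push(on lever,cw) 6.03 rad 2.15 w 0.294
EFF 6.95
```

Emit:
move_arm(
  plan=[
    [0,-3,0,0,160],
    [0,-3,0,0,100],
    [0,0,0,0,90],
    [0,0,0,0,90],
    [0,0,0,0,90],
    [0,0,-10,0,90],
    [0,0,-20,0,90],
    [0,0,-25,0,90],
    [0,0,-25,0,90],
    [0,0,-10,0,90],
    [0,0,0,0,90],
    [0,0,0,0,90],
  ],
)

```text
clock: 16.67
tcp_pos: [0.5298, -0.0056, 0.2434]
tool_rot: [180.0, 0.1, 173.4]
ft_force: [-0.2, 0.2, -1.3]
width: 0.649
```

```bash
python3 st.py j wrist,scene,side
python3 - <<'E'
import cv2
cv2.imwrite("pics/jc.png",cv2.hconcat([cv2.resize(cv2.imread("pics/j_scene.png")[150:270,230:350],None,fx=3.5,fy=3.5,interpolation=cv2.INTER_CUBIC),cv2.imread("pics/j_wrist.png")[:,90:470]]))
cv2.imwrite("pics/jd.png",cv2.resize(cv2.imread("pics/j_side.png")[130:280,230:370],None,fx=4,fy=4,interpolation=cv2.INTER_CUBIC))
E
```

```text
t 16.67 tcp [ 0.5298 -0.0056  0.2434] rot [1.800e+02 1.000e-01 1.734e+02] r 0.0879 turn 0.16 yawturn 0.22 F [-0.2  0.2 -1.3] M [-0.03  0.04 -0.01] push(on lever,cw) -0.19 rad -0.22 w 0.649
EFF -0.24
```

View pics/jc.png

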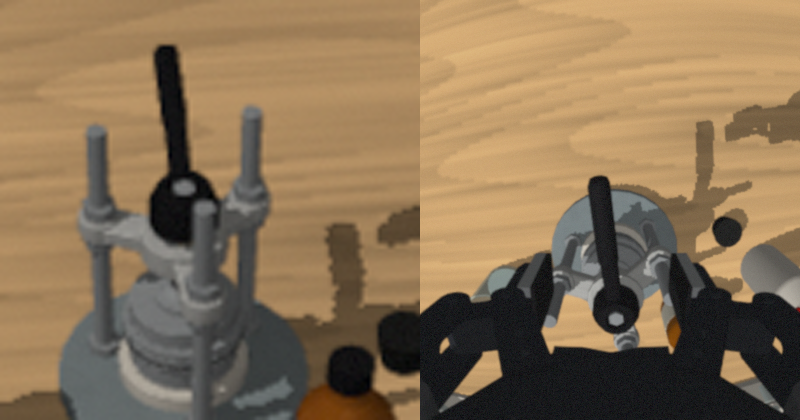

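View pics/jd.png

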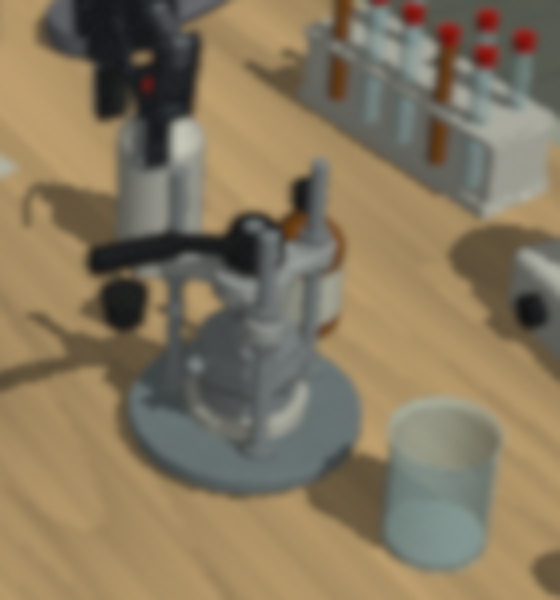

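```bash
python3 -c "
from rig import arm
print(arm.finish_job())"
```

```text
the job is handed in; nothing more can be done
None
```

The job is handed in: the filter cell is clamped at about 7 N at the grip, the lever is down in its serrations and the gripper has let go. The handover reports no verdict, so this rests on my own readings.

- **Turning:** I gripped the lever and turned it clockwise in three strokes, about 2.5 rad in all. Between strokes I lifted it off twice and swung it back three teeth each time.
- **Force:** While gripped, the last readings scattered between 5.9 and 6.8 N. I then opened the jaws and pushed with one finger only, which levelled off at 6.7 to 7.0 N, so I stopped there. The push force alone, without the wrist-moment correction, read about 6.0 to 6.3 N. The force of the foot on the cell cannot be measured directly; I infer it from the push.
- **Lever:** In the last pictures the hub is low and its serrations are hidden. The tool height in the grip fell about 9.6 mm over the job, against 9.5 mm expected for that turn, so it is seated. It stands at about +0.15 rad, well away from both pillars.
- **Surroundings:** The gripper is clear above the lever with no force of note. The beaker, amber bottle, stopper and wash bottle look unmoved in the last pictures. I did not re-measure them, and I checked the sample jar and the cell's centring only by eye.

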